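# Wind up the figure-maker's lifting stand and lock its prop leg

## Robot

A 6-joint arm with a two-finger parallel gripper is mounted at the origin on the work surface. World frame = base frame: x ahead of the robot, y to its left, z up, the work surface at z = 0. Lengths are in mm, angles in rad, forces in N, time in s.
With the tool pointing down it reaches from about 350 to 975 mm from the base axis. Payload 7.1 kg.
Tool frame: the origin (TCP) lies on the front face of the gripper's body, between the roots of the fingers; the fingertips stand 80 mm ahead of it and the grasp point (between the pads) lies 61 mm ahead of it (env.tips_ahead is the distance from the TCP to the fingertips, in mm); z points along the fingers, y is the line along which they close (so a half turn about z gives the same grasp; the last joint's range is limited). The gripper opens to 88 mm and grips with 3 to 60 N. Pads are 20 mm wide; open, the fingers measure 115 mm over their backs; the gripper's body (75 mm by 178 mm) begins 61 mm behind the grasp point.
Start: joints at [1.149, 0.423, 1.63, -0, 1.089, -0.019], TCP at [244.965, 574.976, 302.675] pointing down, gripper open.
Joint ranges: [-3, 3], [-0.9, 2.11], [0.09, 2.58], [-1.31, 4.45], [0.11, 2.69], [-2.54, 2.54]. Speed limits (rad/s): [2.39, 2.39, 3.01, 3.14, 3.14, 3.14].

## Interface

Orientations are given as a unit quaternion [x, y, z, w].
In Python, from station import env, set_gripper, viewer, workorder gives the robot as it stands. Calls block until the motion is done:
- env.reach(position, orientation): joint-space move of the TCP to a pose.
- env.move_l(position, rot=None, rate=150, f_stop=None): straight line of the TCP; rot=None keeps the orientation; rate is the mean speed in mm/s. With f_stop (N) it stops when the force on the tool has changed by that much, and returns True; else False.
- env.move_joints(angles): joint-space move.
- set_gripper(opening): finger opening in mm; the grip force is fixed at half the most; returns when the fingers have stopped.
- env.hold(seconds).
- env.ik(position, orientation): joint angles nearest the present ones, or None.
- env.read_state(): the state.
- viewer.camera(name): name is "scene" or "top" or "wrist"; returns the picture (384x512x3 uint8, blue, green, red); there is no depth.
- viewer.camera_params(name): a dict with "fx", "fy", "cx", "cy" (pixels), "dist" ([k1, k2, p1, p2, k3] as OpenCV has them; the pictures are not rectified), "pose" (4x4, takes a point from camera to world coordinates); the wrist camera has in their place "tool_from_camera" (4x4, takes a point from camera to tool coordinates, whose origin is the TCP and whose axes are the flange's). Camera axes: x right, y up, looking along -z (the intrinsics and any distortion apply to the point x, -y, -z); pixel columns grow to the right and rows downward; lengths in mm; the calibration is good to about 2 mm. A picture is of the moment at which its call begins: read the wrist's pose just before it. camera_params takes no time and is no camera call.
A pose or a line that the arm cannot do raises env.IKError and nothing moves.
- workorder.sign_off(): hands the job in; it is judged then, once.
The state is a dict: "time_s": time; "qpos": joint angles; "dq": joint speeds; "tau": joint torques, N m; "tool_pos": TCP position; "orientation": TCP orientation; "force": force on the tool from outside, world axes, zero at the start; "wrist_torque": the same for the moment, N m; "width": finger opening in mm; "grip_force": force on a finger pad.
Only numpy, scipy, OpenCV 4.12 (cv2) and the standard library are available. Lean on these libraries where they do the work, as an engineer would, in place of code of your own. Each camera call takes 0.05 s, during which the arm holds its last target. There are 200 camera calls.

## Task

Fit the loose crank on the square shaft on top of the lifting stand and wind it clockwise until the underside of the plywood plate is about 135 mm above the bench, just enough to clear the prop leg. Then swing the prop leg upright and past its over-centre until it snaps home under the plate's edge, and leave the crank on the shaft. Do not disturb the other things on the bench.

Things in the scene. Friction and masses are not known exactly. Their poses are not given: they have to be found in the camera images.
- jack: lifting stand fixed to the bench: dark steel base 140 x 225 x 16 mm (y from -185 to +40 mm), two guide rods at x = -45 and +45 mm and a grey bridge across them (124 mm along x, 36 mm along y, top 190 mm above the bench) holding the vertical screw. Origin: on the screw's axis at bench level; z up; the plate and the prop leg lie to its -y side
- shaft_top (a point): top of the upright drive shaft, on the screw's axis, 225 mm above the bench; turns with the shaft, x and y axes square to its flats. Square shaft 14 x 14 mm, its flats from 194 to 218 mm above the bench, with a 7 mm round taper above; a collar of 24 mm diameter ends at 194 mm, on which the crank's hub rests
- screw (a joint): angle of the shaft, rad, growing clockwise seen from above; the plate rises 24 mm a turn (3.82 mm a rad), from 89 mm underside height for 0 rad; stops at 14.1 rad. Stiff (about 0.15 N m) and self-locking: it stays where it is left
- plate_under (a point): point on the underside of the plywood plate (110 mm along x, 12 mm thick), 13 mm in from its free edge (y = -148 mm of the stand), at x = 0, y = -135 mm; its world z is the underside's height above the bench (89 to 143 mm). A small plaster figure, 53 mm tall, is fixed on the plate 49 mm inward
- leg (a joint): angle of the prop leg, rad: 0 folded, leaning 35 degrees outward (to the stand's -y); grows as it swings up and in; 0.61 upright; 0.785 fully home, leaning 10 degrees inward on its stop. A spring pushes it to 0 below 0.56 and home above; swinging it takes up to 6 N at its middle. It strikes the plate's edge if the plate's underside is lower than 130 mm
- leg_hinge (a point): hinge of the prop leg, 30 mm above the bench at y = -150 mm of the stand; the hinge's axis is the stand's x
- leg_tip (a point): centre of the rubber roller at the tip of the prop leg, 91 mm from the hinge; roller radius 9 mm, 34 mm long along the stand's x. Leg: steel bar 30 mm wide (along x), 16 mm thick
- crank: loose crank lying flat on the bench, handle up: dark steel hub 40 x 40 mm, 30 mm high, with a 17 mm square hole right through it; flat arm 22 mm wide, 13 mm high along +x, its underside level with the hub's; about 290 g. Origin: centre of the hub's underside; z up; x towards the handle
- crank_handle (a point): middle of the crank's upright wooden handle, which spins freely on its pin: 55 mm from the hub's axis along the crank's x, 46 mm above the hub's underside; about 25 mm diameter, from 16 to 71 mm above the hub's underside
- jar: bystander: squat glass jar with white lid, 66 mm diameter, 60 mm high; origin under its centre
- can: bystander: green can, 66 mm diameter, 100 mm high; origin under its centre
- tumbler: bystander: dark steel tumbler, 80 mm diameter, 150 mm high; origin under its centre
- dish: bystander: white dish, 84 mm diameter, 18 mm high; origin under its centre
- knife: bystander: modelling spatula 160 mm long lying flat; origin at its middle
- driver: bystander: screwdriver with blue handle, 170 mm long, lying flat; origin at its middle
- offcut: bystander: pale wood offcut 90 x 50 x 22 mm; origin under its centre
- glue: bystander fixed to the bench: white glue bottle, 54 mm diameter, 120 mm high; origin under its centre
- brushcup: bystander fixed to the bench: blue cup of sticks, 80 mm diameter, sticks up to 200 mm high; origin under its centre

How it is judged:
By the outcome, as a careful person would: the job done as asked, in the order asked, and still so for the second after the job is handed in, with the robot touching nothing.
It also fails if it takes over 72 s, if anything falls off the work surface, if the arm or the gripper's body presses on something with over 40 N, if the wrist force passes 120 N, or if a joint passes its speed limit or range.

## Working session

There is one attempt and no reset: what is moved stays moved. The work goes in short steps, each a Python script; the robot and the scene stay as the last script left them, time stands still between calls to the robot, and variables do not carry over. Pictures are saved under pics/ and viewed, at most 10 in all, crops included, and the job is handed in when it is done.

```bash
ls; mkdir -p pics
python3 - <<'E'
from station import env, set_gripper, viewer, workorder
import cv2,numpy as np
for n in("scene","top"):
    cv2.imwrite(f"pics/{n}0.png",viewer.camera(n)); p=viewer.camera_params(n); print(n,{k:np.round(v,3).tolist() for k,v in p.items()})
p=viewer.camera_params("wrist");print({k:np.round(v,3).tolist() for k,v in p.items()})
print(env.read_state())
E
```

```text
pics
scene {'fx': 482.19, 'fy': 482.19, 'cx': 257.215, 'cy': 189.301, 'dist': [-0.122, 0.0, 0.0, 0.0, 0.0], 'pose': [[0.348, -0.79, 0.505, 1325.718], [0.937, 0.302, -0.174, -294.671], [-0.015, 0.534, 0.845, 1468.899], [0.0, 0.0, 0.0, 1.0]]}
top {'fx': 442.587, 'fy': 442.587, 'cx': 253.632, 'cy': 185.197, 'dist': [-0.019, 0.0, 0.0, 0.0, 0.0], 'pose': [[-0.013, 0.993, -0.117, 415.724], [-1.0, -0.01, 0.026, -2.89], [0.024, 0.118, 0.993, 1401.556], [0.0, 0.0, 0.0, 1.0]]}
{'fx': 285.313, 'fy': 285.313, 'cx': 253.338, 'cy': 193.268, 'dist': [-0.02, 0.0, 0.0, 0.0, 0.0], 'tool_from_camera': [[-0.001, 0.961, 0.275, 75.287], [1.0, 0.001, -0.001, 0.397], [-0.001, 0.275, -0.961, -81.68], [0.0, 0.0, 0.0, 1.0]]}
{'time_s': 0.1, 'qpos': array([ 1.14898459e+00,  4.23721392e-01,  1.63061615e+00,  2.92650900e-06,
        1.08860310e+00, -1.89950118e-02]), 'dq': array([ 0.00055962, -0.00230482, -0.0035409 , -0.00014301,  0.00140581,
        0.00106017]), 'tau': array([ 1.85474014e-04, -5.45614743e+01, -2.74323785e+01,  6.44918089e-02,
        1.87980506e-02, -6.81301799e-05]), 'tool_pos': array([244.81719237, 574.62423048, 302.00521353]), 'orientation': array([ 2.00050043e-01,  9.79785449e-01, -6.57408809e-04, -1.48615929e-04]), 'force': array([ 0.52169283, -0.58773857, -0.12712994]), 'wrist_torque': array([-0.01909231,  0.00794741,  0.03654343]), 'grip_force': 0.0, 'width': 87.71361376595634}
```

View pics/scene0.png

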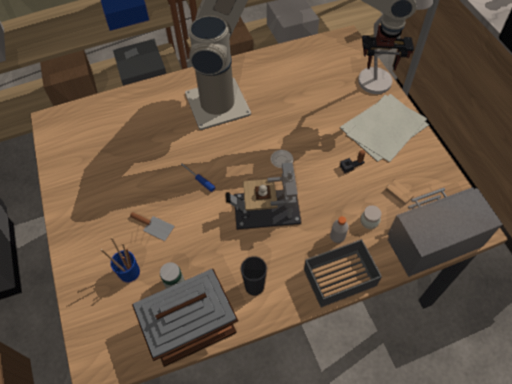

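View pics/top0.png

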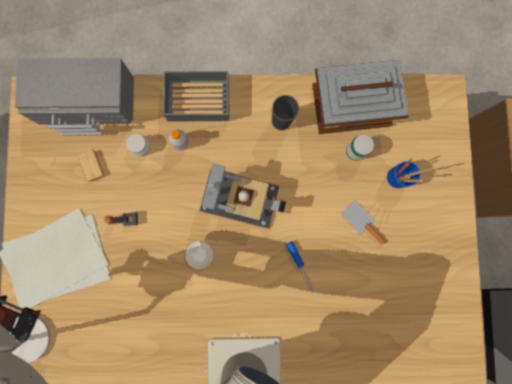

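The scene view shows the stand at about (265,200) and the crank at (350,163). In the top view the stand is at (240,197), with its bridge at left (213,190) and the leg at right (281,206). The crank's hub is at (131,218) and its handle at (110,219). I'll enlarge both.

```bash
python3 - <<'E'
import cv2,numpy as np
t=cv2.imread("pics/top0.png");
a=cv2.resize(t[155:235,195:295],None,fx=5,fy=5,interpolation=cv2.INTER_CUBIC)
b=cv2.resize(t[195:245,95:150],None,fx=5,fy=5,interpolation=cv2.INTER_CUBIC)
c=np.zeros((400,800,3),np.uint8);c[:,:500]=a;c[:250,500:775]=b
cv2.imwrite("pics/crop1.png",c)
E
cat > h.py <<'E'
from station import env,set_gripper,viewer,workorder
import cv2,numpy as np
from scipy.spatial.transform import Rotation as R
def P(n):
    p=viewer.camera_params(n);K=np.array([[p['fx'],0,p['cx']],[0,p['fy'],p['cy']],[0,0,1.]])
    return p,K,np.array(p['dist'])
def wpose(st):
    T=np.eye(4);T[:3,:3]=R.from_quat(st['orientation']).as_matrix();T[:3,3]=st['tool_pos'];return T
def ray(n,uv,st=None):
    p,K,d=P(n);M=p['pose'] if 'pose' in p else wpose(st)@np.array(p['tool_from_camera'])
    M=np.array(M);q=cv2.undistortPoints(np.array([[uv]],float),K,d)[0,0]
    return M[:3,3],M[:3,:3]@np.array([q[0],-q[1],-1])
def onz(n,uv,z,st=None):
    o,v=ray(n,uv,st);return o+v*(z-o[2])/v[2]
def proj(n,X,st=None):
    p,K,d=P(n);M=np.array(p['pose'] if 'pose' in p else wpose(st)@np.array(p['tool_from_camera']))
    c=np.linalg.inv(M)@np.append(X,1);c=c[:3]*[1,-1,-1]
    return cv2.projectPoints(c[None],np.zeros(3),np.zeros(3),K,d)[0][0,0]
def down(yaw): # tool down, tool y (closing) at world angle yaw
    y=np.array([np.cos(yaw),np.sin(yaw),0]);z=np.array([0,0,-1.]);return R.from_matrix(np.c_[np.cross(y,z),y,z]).as_quat()
def snap(n,f,scale=1):
    st=env.read_state();im=viewer.camera(n);cv2.imwrite("pics/"+f,im);return st,im
E
python3 - <<'E'
from h import *
for uv,z in [((213,190),190),((281,206),105),((131,218),30),((110,219),71)]: print(onz("top",uv,z).round())
print(R.from_quat(env.read_state()['orientation']).as_matrix().round(2))
E
```

```text
[547.  78. 190.]
[ 506. -116.  105.]
[480. 341.  30.]
[476. 393.  71.]
[[-0.92  0.39 -0.  ]
 [ 0.39  0.92 -0.  ]
 [ 0.   -0.   -1.  ]]
```

View pics/crop1.png

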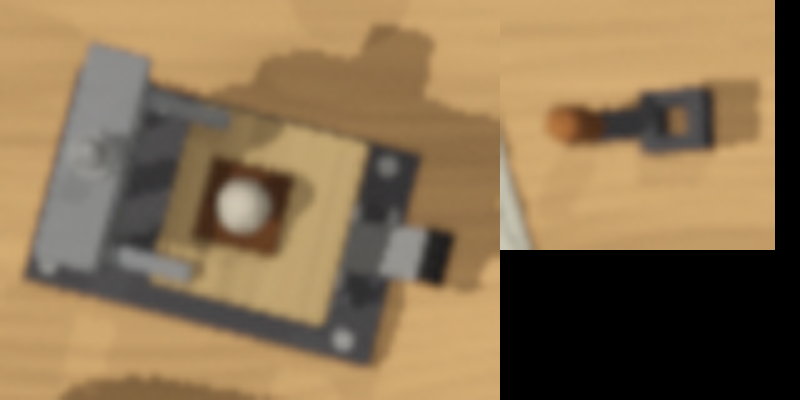

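The crop shows the shaft at about top-image pixel (213.4,186). The plate and leg run right and down from it, the leg tip being at about (281,206). The crank's hub hole is at (130.6,219.2) and its handle at (109,219.6). Next I'll take close wrist views of the crank and the shaft.

Run:
```python
from h import *
H=onz("top",(130.6,219.2),28);G=onz("top",(109,219.6),71);S=onz("top",(213.4,186),222)
cy=np.arctan2(*(G-H)[[1,0]]);print(H.round(),G.round(),S.round(),np.degrees(cy), np.linalg.norm((G-H)[:2]))
for yaw in (cy-np.pi/2,cy+np.pi/2):
    for z in(210,90): q=env.ik([H[0],H[1],z],down(yaw));print(None if q is None else q.round(2))
for k in range(4):
    q=env.ik([S[0],S[1],300],down(np.radians(-16+90*k)));print('S',k,None if q is None else q.round(2))
env.reach([H[0],H[1],210],down(cy-np.pi/2)); st1,a=snap("wrist","w1.png")
env.reach([S[0],S[1],400],down(np.radians(-16))); st2,b=snap("wrist","w2.png")
import pickle;pickle.dump((st1,st2),open("st.pkl","wb"));print(env.read_state()['time_s'])
cv2.imwrite("pics/w12.png",np.vstack([a,b])[:, :]) 
c=np.hstack([a[42:342,56:456],b[42:342,56:456]]);cv2.imwrite("pics/w12.png",c)
```

```text
[476. 342.  28.] [474. 396.  71.] [554.  74. 222.] 92.5477883831304 53.45399818427946
[ 0.6   0.49  1.78 -0.    0.88  0.56]
[ 0.6   0.68  1.81 -0.    0.65  0.56]
None
None
S 0 [ 0.11  0.33  1.78 -0.    1.03  0.39]
S 1 [ 0.11  0.33  1.78 -0.    1.03 -1.18]
S 2 None
S 3 [ 0.11  0.33  1.78 -0.    1.03  1.96]
2.7583
```

View pics/w12.png

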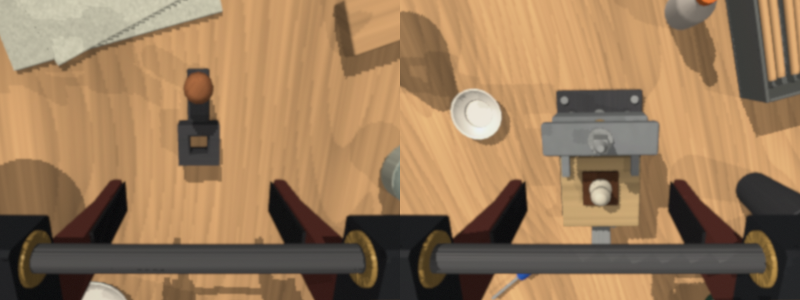

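The wrist views show the crank's hub hole at about wrist pixel (255,185) and its handle at (254,126). The shaft is at (256,183) with the bridge edges nearly horizontal. I'll zoom in on both for shaft yaw and centres.

Run:
```python
import cv2,numpy as np
a=cv2.imread("pics/w1.png");b=cv2.imread("pics/w2.png")
f=lambda i,x,y,w,h:cv2.resize(i[y:y+h,x:x+w],None,fx=8,fy=8,interpolation=cv2.INTER_CUBIC)
cv2.imwrite("pics/z1.png",np.hstack([f(a,230,155,50,60),f(b,231,155,50,60)]))
```

```text
(no output)
```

View pics/z1.png

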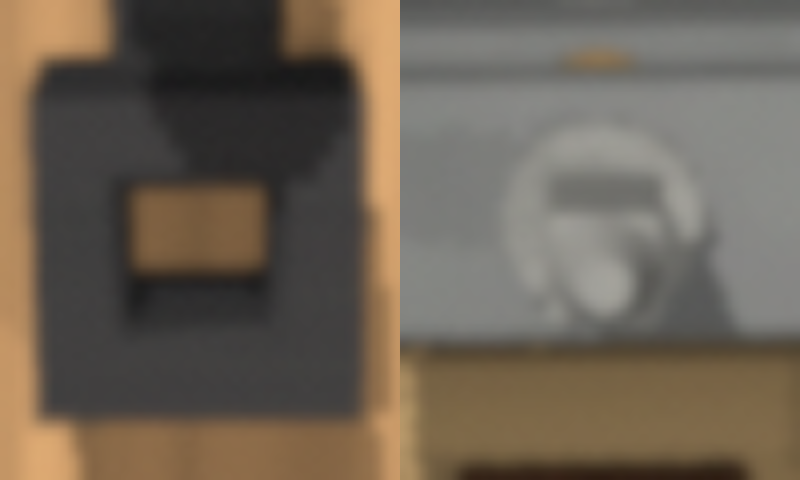

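Zoomed, the hub hole's rim is centred at wrist pixel (254.75,186.5). The shaft tip is at (256.6,190.6) and the collar's centre at (256.5,182.8). The shaft flats are square to the tool at yaw -16° and the bridge edges tilt about 1°. Next I compute the positions, grasp the hub and lift it.

Run:
```python
from h import *
import pickle;s1,s2=pickle.load(open("st.pkl","rb"))
H=onz("wrist",(254.75,186.5),30,s1);print("H",H.round(1))
HC=onz("wrist",(254.9,206.9),30,s1);print("hub front edge mid",HC.round(1),np.linalg.norm(HC-H))
for uv,z in [((256.6,190.6),225),((256.5,182.8),194)]: print("S",onz("wrist",uv,z,s2).round(1))
G=onz("wrist",(254,126),71,s1);print("G",G.round(1),np.linalg.norm((G-H)[:2]))
cy=np.arctan2(*(G-H)[[1,0]]);print(np.degrees(cy))
env.reach([H[0],H[1],200],down(np.radians(91.7)-np.pi/2))
env.move_l([H[0],H[1],89],rate=120)
set_gripper(30);s=env.read_state();print(s['width'],s['grip_force'],s['tool_pos'])
env.move_l([H[0],H[1],320],rate=200)
s,im=snap("wrist","w3.png");print(s['width'],s['force'],s['time_s'])
cv2.imwrite("pics/w3z.png",cv2.resize(im[100:384,100:412],None,fx=2,fy=2))
```

```text
H [477.1 350.9  30. ]
hub front edge mid [478.1 330.5  30. ] 20.380939739178196
S [557.6  79.5 225. ]
S [557.8  79.3 194. ]
G [473.5 408.5  71. ] 57.76412984621089
93.50343540923238
39.868530751239796 29.773840215057135 [476.97911989 350.87334675  88.98915454]
40.09145848949891 [ 0.28950202  0.07381313 -3.1306555 ] 7.2583
```

View pics/w3z.png

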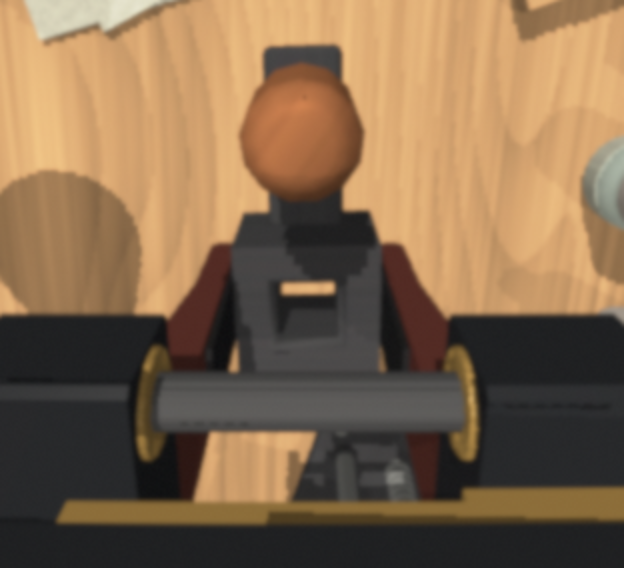

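The crank is held by its hub, with the hole rim at about wrist pixel (253.5,255) and the arm straight ahead. I'll work out the hole's offset in the hand, move over the shaft and lower.

Run:
```python
from h import *
s=env.read_state()
h=onz("wrist",(253.5,255),s['tool_pos'][2]-59,s);off=np.linalg.inv(wpose(s))@np.append(h,1);print("offset in tool",off.round(1))
off=np.array([np.clip(off[0],-4,4),0,0])
S=np.array([557.7,79.4]);q=down(np.radians(-16));Rm=R.from_quat(q).as_matrix()
T=S-(Rm@off)[:2];print(T)
env.reach([*T,345],q)
env.move_l([*T,318],rate=100)
r=env.move_l([*T,284],rate=30,f_stop=6);s=env.read_state();print(r,s['tool_pos'],s['force'],s['wrist_torque'],s['time_s'])
```

```text
offset in tool [ 0.3 -0.  59.   1. ]
[557.60638482  79.07352506]
False [557.59409823  79.19155757 283.93982888] [ 0.70456777  2.95814325 -4.10644101] [ 0.38116233 -0.03799221 -0.01372479] 10.1083
```

The hub went all the way down with under 5 N. I'll seat and release it, then look at the handle and the plate from close by.

Run:
```python
from h import *
import pickle
s=env.read_state();p=s['tool_pos']
print(env.move_l([p[0],p[1],282.5],rate=20,f_stop=8))
set_gripper(70);env.move_l([p[0],p[1],360],rate=200)
a=np.radians(-15);J=np.array([[np.cos(a),-np.sin(a)],[np.sin(a),np.cos(a)]]);S=np.array([557.7,79.4])
c=S+J@[0,-80];env.move_l([*c,340],rate=250)
s,im=snap("wrist","w4.png");pickle.dump(s,open("s4.pkl","wb"));print(s['time_s'])
cv2.imwrite("pics/w4z.png",cv2.resize(im[0:270,120:390],(590,590),interpolation=cv2.INTER_CUBIC))
print(proj("wrist",[*(S+J@[0,55]),265],s),proj("wrist",[*(S+J@[-55,-148]),101],s))
```

```text
False
12.0333
[249.46508198 -20.13091819] [210.10937626 235.31354751]
```

View pics/w4z.png

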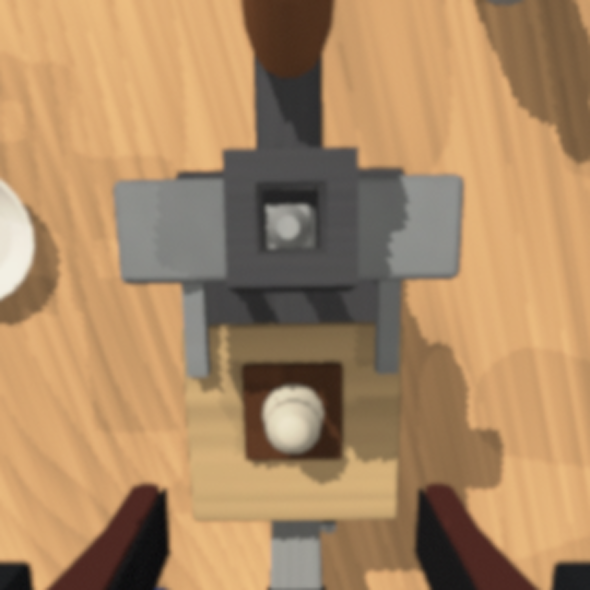

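The crank is seated: the shaft shows centred in the hub's hole at zoom (290,227). The plate's free edge runs from zoom (193,518) to (397,517). I'll estimate the plate's height from the width of that edge and check with the bridge.

Run:
```python
from h import *
import pickle;s=pickle.load(open("s4.pkl","rb"));k=590/270
im=cv2.imread("pics/w4.png").astype(int)
rows=[222,226,230,232]
for r in rows: # wood-plate edges by horizontal gradient around row
    g=cv2.GaussianBlur(im.astype(np.uint8),(0,0),1).astype(int)[r,190:320,:]; d=np.abs(np.diff(g,axis=0)).sum(1); o=np.argsort(d[:30])[::-1][:3]+190.5; o2=np.argsort(d[100:])[::-1][:3]+290.5; print(r,o,o2)
def w(a,b,z):
    A=onz("wrist",(a[0]/k+120,a[1]/k),z,s);B=onz("wrist",(b[0]/k+120,b[1]/k),z,s);return A,B
for z in (95,101,105,110,115):
    A,B=w((193,518),(397,517),z);C=(A+B)/2
    print(z,np.linalg.norm(A-B).round(1),"edge dist from S",np.linalg.norm(C[:2]-[557.7,79.4]).round(1),np.degrees(np.arctan2(*(B-A)[[1,0]])).round(1))
A,B=w((115,182),(463,177),190);print("bridge w",np.linalg.norm(A-B),np.degrees(np.arctan2(*(B-A)[[1,0]])))
C=onz("wrist",(288/k+120,228/k),225,s);print("shaft",C)
```

```text
222 [191.5 192.5 190.5] [300.5 301.5 299.5]
226 [195.5 196.5 194.5] [310.5 311.5 300.5]
230 [195.5 196.5 194.5] [310.5 311.5 300.5]
232 [195.5 196.5 194.5] [310.5 311.5 309.5]
95 115.7 edge dist from S 153.8 -15.8
101 113.6 edge dist from S 151.1 -15.8
105 112.2 edge dist from S 149.3 -15.8
110 110.4 edge dist from S 147.0 -15.8
115 108.6 edge dist from S 144.7 -15.8
bridge w 120.75994300633278 -15.401437924286755
shaft [557.28755207  79.21647898 225.        ]
```

The plate top is about 108 mm up, so the underside is about 96 mm, and the stand's yaw is about -15.6°. I'll grip the handle and wind 1.5 turns clockwise, then measure again.

```bash
cat > wind.py <<'E'
from h import *
S=np.array([557.6,79.3]);YAW=np.radians(-15.6)
ex=lambda x,y:S+np.array([[np.cos(YAW),-np.sin(YAW)],[np.sin(YAW),np.cos(YAW)]])@[x,y]
hp=lambda a,r=55.3:S+r*np.array([np.cos(a),np.sin(a)])
def wind(a0,turn,step=np.radians(18),rate=60):
    n=int(np.ceil(turn/step));mx=0
    for i in range(1,n+1):
        env.move_l([*hp(a0-turn*i/n),308],rate=rate);f=np.linalg.norm(env.read_state()['force']);mx=max(mx,f)
        if f>35: print("force",f,"at",turn*i/n);break
    return a0-turn*i/n,mx
E
python3 - <<'E'
from wind import *
a=YAW+np.pi/2
p=env.read_state()['tool_pos'];env.move_l([p[0],p[1],365],rate=200)
env.move_l([*hp(a),365],rate=250);env.move_l([*hp(a),308],rate=120)
set_gripper(15);s=env.read_state();print(s['width'],s['force'],s['time_s'])
e,mx=wind(a,np.pi*3);s=env.read_state();print(np.degrees(e),mx,s['width'],s['force'],s['time_s'])
set_gripper(60);env.move_l([*hp(e),365],rate=200);env.move_l([*ex(0,-110),365],rate=250)
import pickle
s,im=snap("wrist","w5.png");pickle.dump(s,open("s5.pkl","wb"));print(s['time_s'])
cv2.imwrite("pics/w5z.png",cv2.resize(im[0:270,120:390],(590,590),interpolation=cv2.INTER_CUBIC))
E
```

```text
24.667397228364447 [-1.08675019  0.42269123 -0.08280854] 14.45
-465.59999999999997 30.90478216543126 24.41694673400328 [ -0.51537943 -11.59967032  12.45876042] 27.7
29.225
```

View pics/w5z.png

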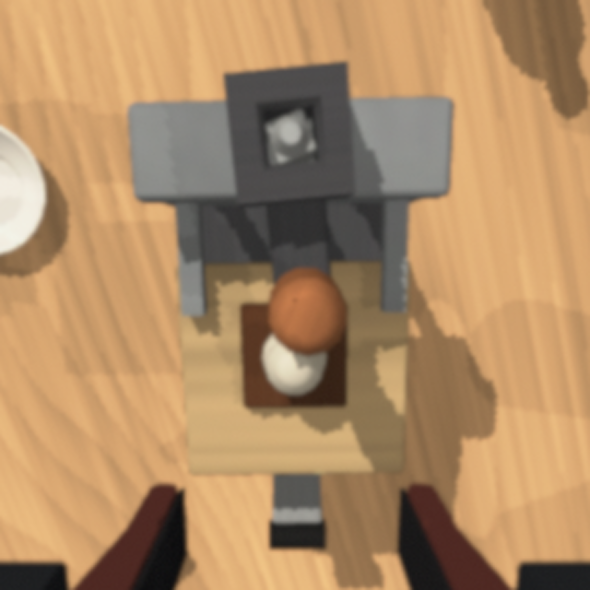

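The crank has turned 1.5 turns: the handle is at zoom (306,310) on the plate side. The plate's free edge now runs from (189,473) to (405,471).

Run:
```python
from wind import *
import pickle;k=590/270
def T(f,L,Rr):
    s=pickle.load(open(f,"rb"));out=[]
    for z in range(96,160,3):
        A=onz("wrist",(L[0]/k+120,L[1]/k),z,s);B=onz("wrist",(Rr[0]/k+120,Rr[1]/k),z,s)
        out.append((z,np.linalg.norm(A-B),np.linalg.norm(((A+B)/2)[:2]-S)))
    o=np.array(out);print("z by width",np.interp(-110,-o[:,1],o[:,0]),"z by edge dist",np.interp(-148,-o[:,2],o[:,0]))
T("s4.pkl",(193,518),(397,517));T("s5.pkl",(189,473),(405,471))
s=pickle.load(open("s5.pkl","rb"))
print("leg tip rough", [ (z,onz("wrist",(298/k+120,530/k),z,s).round()) for z in (100,)], ex(0,-202))
# handle
h=onz("wrist",(307/k+120,300/k),265,s);print("handle",h,np.degrees(np.arctan2(*(h[:2]-S)[[1,0]])),np.linalg.norm(h[:2]-S))
t,K,d=P("top");cv2.imwrite("pics/top5.png",viewer.camera("top"));cv2.imwrite("pics/sc5.png",viewer.camera("scene"))
a=cv2.imread("pics/top5.png");b=cv2.imread("pics/sc5.png")
for z in (130,147):print(z,[proj(n,[*ex(x,-148),z]).round(1).tolist() for n in("top","scene") for x in(-55,55)])
f=lambda i,x,y:cv2.resize(i[y:y+66,x:x+66],None,fx=6,fy=6,interpolation=cv2.INTER_CUBIC)
```

```text
z by width 111.07725811913694 z by edge dist 107.48998717921793
z by width 147.03794795759885 z by edge dist 143.01589370266953
leg tip rough [(100, array([ 505., -115.,  100.]))] [ 503.27819624 -115.25883849]
handle [547.97223704  29.53287587 265.        ] -100.94897604733058 50.68984576428241
130 [[258.5, 220.1], [268.2, 183.4], [242.8, 177.7], [245.1, 206.0]]
147 [[258.7, 219.9], [268.5, 182.7], [242.6, 174.8], [244.9, 203.3]]
```

Both methods agree on a 36 mm rise, but absolutely the underside is somewhere from 131 to 135 mm. I'll settle it with a light fingertip touch on the free corner of the plate.

Run:
```python
from wind import *
set_gripper(0);c=ex(36,-131)
env.move_l([*c,300],rate=250);env.move_l([*c,240],rate=120)
r=env.move_l([*c,215],rate=12,f_stop=3);s=env.read_state();print(r,s['tool_pos'],s['tool_pos'][2]-env.tips_ahead,s['force'],s['width'])
env.move_l([*c,300],rate=200);set_gripper(60);env.move_l([*c,365],rate=200);print(env.tips_ahead,env.read_state()['time_s'])
```

```text
True [557.05036274 -56.54928985 228.00055437] 148.00055437334962 [0.0767251  0.91331164 5.54550437] 0.3856496218964795
80.0 34.6083
```

The plate top is at 148 mm, so the underside is about 136 mm, which is on target. For the leg I'll use closed fingers tilted inward so the gripper body stays clear of the plate and crank. I'll check IK before moving.

```bash
cat > leg.py <<'E'
from wind import *
jy=np.array([-np.sin(YAW),np.cos(YAW),0]);jx=np.array([np.cos(YAW),np.sin(YAW),0])
def pose(t,y,z,x=0):  # tip centre at stand (x,y,z)
    zt=np.sin(t)*jy-np.array([0,0,np.cos(t)]);q=R.from_matrix(np.c_[np.cross(jx,zt),jx,zt]).as_quat()
    return np.array([*ex(x,y),z])-80*zt,q
E
python3 - <<'E'
from leg import *
for t in (25,35,45):
    for y,z in((-270,190),(-250,85),(-155,85)):
        p,q=pose(np.radians(t),y,z);k=env.ik(p,q);print(t,y,z,p.round(),None if k is None else k.round(2))
E
```

```text
25 -270 190 [ 476. -213.  263.] [-0.62  0.39  1.85  0.46  1.1  -0.6 ]
25 -250 85 [ 481. -194.  158.] [-0.59  0.55  1.91  0.54  0.9  -0.7 ]
25 -155 85 [ 507. -103.  158.] [-0.41  0.53  1.96  0.61  0.82 -0.6 ]
35 -270 190 [ 473. -225.  256.] [-0.7   0.45  1.83  0.59  1.21 -0.74]
35 -250 85 [ 478. -206.  151.] [-0.67  0.61  1.88  0.67  1.02 -0.86]
35 -155 85 [ 504. -114.  151.] [-0.5   0.59  1.94  0.77  0.93 -0.8 ]
45 -270 190 [ 470. -235.  247.] [-0.76  0.52  1.81  0.7   1.32 -0.85]
45 -250 85 [ 475. -216.  142.] [-0.73  0.69  1.85  0.76  1.16 -0.98]
45 -155 85 [ 501. -124.  142.] [-0.57  0.66  1.92  0.89  1.06 -0.95]
```

Run:
```python
from leg import *
t=np.radians(35);p=env.read_state()['tool_pos']
set_gripper(0)
env.move_l([*ex(0,-250),365],rate=300)
a,q=pose(t,-275,190);env.reach(a,q)
env.move_l(pose(t,-250,85)[0],rate=200)
fm=[]
for y in (-225,-205,-190,-178,-168,-160,-156):
    r=env.move_l(pose(t,y,85)[0],rate=60,f_stop=30);f=env.read_state()['force'];fm.append((y,r,f.round(1).tolist()))
    if r:break
print(*fm,sep="\n")
env.move_l(pose(t,-250,85)[0],rate=150);env.move_l(pose(t,-275,190)[0],rate=200)
s,im=snap("wrist","w6.png");print(s['time_s'])
import pickle;pickle.dump(s,open("s6.pkl","wb"))
tp=viewer.camera("top");sc=viewer.camera("scene");cv2.imwrite("pics/top6.png",tp);cv2.imwrite("pics/sc6.png",sc)
f=lambda i,x,y:cv2.resize(i[y:y+75,x:x+100],(400,300),interpolation=cv2.INTER_CUBIC)
cv2.imwrite("pics/m6.png",np.vstack([np.hstack([f(tp,195,155),f(sc,215,150)]),np.hstack([cv2.resize(im,(400,300)),np.zeros((300,400,3),np.uint8)])]))
```

```text
(-225, False, [0.2, -0.3, 0.8])
(-205, False, [-0.0, -1.9, -3.4])
(-190, False, [-0.2, -1.4, -2.4])
(-178, False, [-0.0, -1.5, -0.8])
(-168, False, [-0.3, 0.9, -0.1])
(-160, False, [-0.0, 0.6, -0.3])
(-156, False, [-0.6, -2.3, -0.1])
41.6667
```

View pics/m6.png

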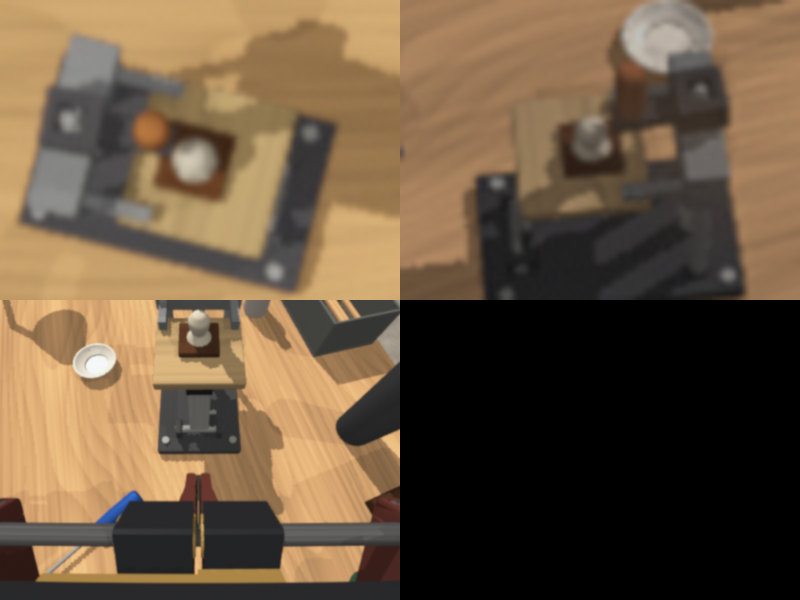

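In the pictures the leg no longer sticks out. The wrist view shows it upright, leaning in under the plate's edge at (200,405), with the crank on the shaft and the bystanders I can see in place. The robot is clear of everything, so I'm handing in.

```bash
python3 -c "
from station import env,workorder
env.hold(0.3);print(workorder.sign_off())"
```

```text
the job is handed in; nothing more can be done
None
```

I fitted the crank and wound it until the plate's underside was about 136 mm above the bench, swung the prop leg home under the plate's edge, left the crank on the shaft, and handed the job in at about 42 s; no verdict came back.

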